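Lock the vial carousel with its spindle clip

TASK

In the fume cupboard, lock the vial carousel onto its spindle: pick up the fork tool from the rubber mat and, with the fork only (fingers off the clip), push the split clip lying on the carousel plate sideways into the spindle's groove until it snaps fully home, without lifting the clip off the plate. Then stand the fork tool back upright on its rubber mat and let go. Do not shift or knock over the other things on the bench.

Things in the scene. Friction and masses are not known exactly. Their poses are not given: they have to be found in the camera images.
- carousel: Vial carousel fixed to the bench, left or right (the mat is on the other side): grey base, white round plate 190 mm in diameter, its flat top 55 mm above the bench, steel spindle at the centre. Five vials stand 31 mm above the plate near the rim of its +x half; the -x half is clear. Origin: on the bench under the spindle's axis; z up; +x towards the vials.
- spindle (a point): Point on the spindle's axis at the plate's top; axes as the carousel's. The groove, 16 mm in diameter, runs from the plate's top to 7 mm above it; over it is a head 22 mm in diameter, ending 17 mm above the plate.
- clip: Dark steel U-shaped split spring clip, 5 mm thick, 25 to 40 g, flat on the plate's -x side, 45 to 65 mm from the spindle's axis, mouth roughly towards it. Origin: underside, at the point that is on the spindle's axis when home. +x points out of the mouth, z up. Straight spine: x = -20 to -8.5 mm, y = -18 to 18 mm. Two jaws (outer faces y = +-15 mm) run on to x = 12 mm.
- clip_mouth (a point): Middle of the clip's mouth, 8 mm ahead of its origin, at the underside: 12 mm wide between two round noses. The jaws are sprung: pushed onto the groove with about 5 N (up to 8 N) the noses spread by 2 mm each, pass the shaft and close behind it. Home, the clip has 1 to 2 mm of play and the spindle's head keeps it down.
- clip_back (a point): Middle of the back face of the clip's spine, 20 mm behind its origin, at the underside: where to push.
- fork: Clip fork tool standing on the mat on its flat underside: steel blade 8 mm thick, upright black handle, 100 to 140 g. Origin: underside, under the middle of the handle; +x along the blade to the fork, z up. Handle 22 mm (x) by 20 mm (y), from z = 14 to 72 mm. Blade 24 mm wide from x = -23 mm; crossbar x = 38 to 50 mm, 55 mm wide.
- fork_face (a point): Middle of the crossbar's front face, 50 mm ahead of the tool's origin, at the underside: it pushes the clip's back. Two prongs stand ahead of it, 39 mm apart inside, parallel for 6 mm, then flaring outwards to their tips 16 mm ahead (about 49 mm apart inside there): the clip's spine (36 mm) lies between them, its back on the crossbar.
- fork_grip (a point): Middle of the fork tool's handle, 45 mm above its underside: a good height to grip across the 20 mm width.
- fork_mid (a point): Middle of the fork tool's footprint, 24 mm ahead of its origin, at the underside.
- mat: Grey rubber mat fixed to the bench, 190 mm (x) by 150 mm (y), 3 mm thick; the fork tool starts on it. Origin: under its centre, on the bench.
- jar: Bystander, to be left alone: small amber screw-top jar, 46 mm wide, 62 mm tall. Origin: centre of its underside.
- vial: Bystander, to be left alone: small clear vial with black cap, 26 mm wide, 52 mm tall. Origin: centre of its underside.
- beaker: Bystander, to be left alone: glass beaker, 68 mm wide, 90 mm tall. Origin: centre of its underside.
- cork_ring: Bystander, to be left alone: cork flask ring lying flat, 84 mm wide, 25 mm tall. Origin: centre of its underside.
- spatula: Bystander, to be left alone: narrow steel lab spatula, 180 mm long, 4 mm thick, lying on the bench. Origin: near the middle of it.
There are look-alikes about, which are no part of the job. Of the things shaped like the mat, the grey one is meant.

How it is judged:
On the way, in this order (a step that is already met when the one before it is completed fails the run):
1. the fork tool is lifted off its mat (z of fork in the frame of mat above 0.03 m), for 0.2 s.
2. the clip is snapped home on the spindle's groove (horizontal distance between clip and spindle below 0.003 m and z of clip in the frame of carousel below 0.059 m and angle between clip's own z axis and vertical below 0.12 rad), for 0.2 s.
At the end, for the whole second after the job is handed in: Clip home: seat within 3 mm of the spindle axis, flat (0.12 rad), under 4 mm above the plate. Fork tool upright (tilt under 0.12 rad) on the mat, middle of its footprint within 65 mm (mat x) and 55 mm (mat y) of the mat centre, underside within 5 mm of its top. All at rest (all of step 2 and x of fork_mid in the frame of mat between -0.065 and 0.065 m and y of fork_mid in the frame of mat between -0.055 and 0.055 m and z of fork in the frame of mat below 0.008 m and angle between fork's own z axis and vertical below 0.12 rad and linear speed of each of fork, clip below 0.02 m/s); the robot touches nothing.
It fails at once if the gripper's fingers press on the clip (over 1.5 N) (contact force between the fingers and clip above 1.5 N).
It fails at once if the clip is lifted more than 20 mm off the plate or falls off it (z of clip in the frame of carousel above 0.075 m or z of clip in the frame of carousel below 0.045 m).
It fails at once if a bystander is shifted by more than 30 mm or knocked over (distance of any of jar, vial, beaker, cork_ring, spatula from where it was at the start of the episode above 0.03 m or angle between any of jar, vial, beaker, cork_ring's own z axis and vertical above 0.6 rad).
It also fails if it takes over 59 s, if anything falls off the work surface, if the arm or the gripper's body presses on something with over 40 N, if the wrist force passes 120 N, or if a joint passes its speed limit or range.

ROBOT

A 6-joint arm with a two-finger parallel gripper is mounted at the origin on the work surface. World frame = base frame: x ahead of the robot, y to its left, z up, the work surface at z = 0. Lengths are in m, angles in rad, forces in N, time in s.
With the tool pointing down it reaches from about 0.425 to 0.95 m from the base axis. Payload 14.7 kg.
Tool frame: the origin (TCP) lies midway between the tips of the shut fingers; the grasp point (between the pads) lies 19 mm behind it; z points along the fingers, x is the direction in which the jaws open and shut, and the axes are right-handed (so a half turn about z gives the same grasp; the last joint's range is limited). The gripper opens to 85 mm and grips with 20 to 120 N. Pads are 22 mm wide; open, the fingers measure 114 mm over their backs; the gripper's body (76 mm by 85 mm) begins 54 mm behind the grasp point. The pads swing forward as they close: fully open they stand 13 mm farther back than shut.
Start: joints at [-1.308, 0.48, 1.596, -0, 1.065, -0.047], TCP at [0.198, -0.619, 0.231] pointing down, gripper open.
Joint ranges: [-2.75, 2.75], [-0.82, 2.05], [0.23, 2.67], [-1.56, 4.7], [0.09, 2.69], [-2.92, 2.92]. Speed limits (rad/s): [1.89, 1.89, 2.39, 3.01, 3.01, 3.01].

INTERFACE

Orientations are given as a unit quaternion [x, y, z, w].
In Python, from workcell import env, eyes, status gives the robot as it stands. The module is installed in compiled form; this text tells all that it offers. Calls block until the motion is done:
- env.move_to(position, orientation): joint-space move of the TCP to a pose.
- env.move_linear(position, frame=None, velocity=0.15, f_stop=None): straight line of the TCP; frame=None keeps the orientation; velocity is the mean speed in m/s. With f_stop (N) it stops when the force on the tool has changed by that much, and returns True; else False.
- env.goto_joints(angles): joint-space move.
- env.open_gripper() and env.grab(strength=None): open the fingers fully, or close them until they stop; strength is the grip in N (None keeps the last).
- env.pause(seconds).
- env.solve_ik(position, orientation): joint angles nearest the present ones, or None.
- eyes.camera(name): name is "scene" or "top" or "wrist"; returns a dict with "image" (480x640x3 uint8, blue, green, red), "fx", "fy", "cx", "cy" (pixels), "pose" (4x4, takes a point from camera to world coordinates). Camera axes: x right, y down, z forward; pixel columns grow to the right and rows downward; lengths in m; the calibration is good to about 2 mm. A picture is of the moment at which its call begins. There is no depth.
A pose or a line that the arm cannot do raises env.Unreachable and nothing moves.
- env.close_job(): hands the job in, once; it reports no verdict.
Trained networks look in a picture, given as the dict that the camera call returned (one of the last four; its "shot" number tells which), for a name from the list of things; names that differ only in an ending like _2 or _b are one class to them, and where a whole thing is asked for, a point or a joint stands for the part that bears it (a point fixed in the world has none). Each returns a list of dicts, best first, with "conf" (0 to 1); they miss things now and then, are a little off and sometimes report something else, mostly with a low value. They report only what shows in the picture. A call takes as long as a camera call. They do not tell look-alikes from the thing itself.
- eyes.find_in(picture, label): "position" ([x, y, z] in m, in world coordinates, good to about 4 mm: the middle of the surface that is visible of it).
- eyes.masks_of(picture, label): "pixels" (480x640 bool, what is visible of it).
Readings, each from a call of its own:
- status.get_time(): time.
- status.get_qpos(): joint angles.
- status.get_dq(): joint speeds.
- status.get_joint_efforts(): joint torques, N m.
- status.get_position(): TCP position.
- status.get_tool_rot(): TCP orientation.
- status.get_force(): force on the tool from outside, world axes, zero at the start.
- status.get_moment(): the same for the moment, N m.
- status.get_grip_width(): finger opening in m.
Only numpy, scipy, OpenCV 4.12 (cv2) and the standard library are available. Lean on these libraries where they do the work, as an engineer would, in place of code of your own. Each camera call takes 0.05 s, during which the arm holds its last target. There are 200 camera calls.

## Working session

There is one attempt and no reset: what is moved stays moved. The work goes in short steps, each a Python script; the robot and the scene stay as the last script left them, time stands still between calls to the robot, and variables do not carry over. Pictures are saved under pics/ and viewed, about 8 in all and at most 12, crops included, and the job is handed in when it is done.

```bash
mkdir -p pics; cat > h.py <<'E'
import numpy as np, cv2
from workcell import env, eyes, status
def ray(p,u,v,z):
    T=np.array(p["pose"]);d=T[:3,:3]@np.array([(u-p["cx"])/p["fx"],(v-p["cy"])/p["fy"],1]);o=T[:3,3]
    return o+d*(z-o[2])/d[2]
def proj(p,X):
    T=np.array(p["pose"]);c=T[:3,:3].T@(np.array(X)-T[:3,3])
    return p["fx"]*c[0]/c[2]+p["cx"],p["fy"]*c[1]/c[2]+p["cy"]
def save(p,n): cv2.imwrite("pics/"+n,p["image"])
E
python3 - <<'E'
from h import *
for c in("top","scene"):
    p=eyes.camera(c);save(p,c+"1.png");print(c,np.round(p["pose"],3).tolist(),p["fx"])
    for l in("carousel","clip","fork","mat","jar","vial","beaker","cork_ring","spatula"):
        print(l,[(np.round(d["position"],3).tolist(),round(d["conf"],2)) for d in eyes.find_in(p,l)])
print(status.get_time())
E
```

```text
top [[0.067, -0.974, 0.216, 0.278], [-0.998, -0.065, 0.018, 0.06], [-0.003, -0.217, -0.976, 1.115], [0.0, 0.0, 0.0, 1.0]] 566.9537553064811
carousel [([0.628, -0.203, 0.056], 0.86)]
clip [([0.579, -0.162, 0.06], 0.69), ([0.657, 0.006, 0.065], 0.49)]
fork [([0.539, 0.214, 0.015], 0.82)]
mat [([0.272, 0.226, 0.007], 0.95), ([0.576, 0.224, 0.001], 0.68)]
jar [([0.658, 0.004, 0.061], 0.55)]
vial [([0.565, -0.008, 0.051], 0.78), ([0.578, -0.159, 0.058], 0.7)]
beaker [([0.665, 0.423, 0.056], 0.87)]
cork_ring [([0.668, 0.427, 0.059], 0.64), ([0.762, -0.002, 0.024], 0.56), ([0.626, -0.204, 0.056], 0.24)]
spatula [([0.387, 0.023, 0.002], 0.96), ([0.54, 0.212, 0.011], 0.46)]
scene [[0.662, 0.551, -0.507, 0.972], [0.749, -0.479, 0.457, -0.346], [0.009, -0.683, -0.731, 0.715], [0.0, 0.0, 0.0, 1.0]] 462.9521334249789
carousel [([0.65, -0.213, 0.055], 0.71)]
clip [([0.572, -0.162, 0.059], 0.8)]
fork [([0.547, 0.213, 0.011], 0.79)]
mat [([0.284, 0.223, 0.009], 0.86), ([0.595, 0.215, 0.003], 0.82), ([0.546, 0.211, 0.011], 0.58)]
jar [([0.673, -0.01, 0.057], 0.68)]
vial [([0.575, -0.011, 0.044], 0.72)]
beaker [([0.669, 0.4, 0.062], 0.83)]
cork_ring [([0.771, -0.002, 0.024], 0.69)]
spatula [([0.403, 0.03, 0.008], 0.78)]
1.0
```

View pics/top1.png

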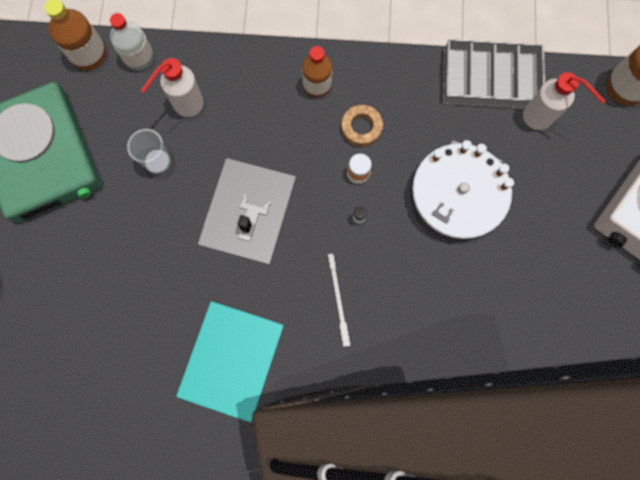

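View pics/scene1.png

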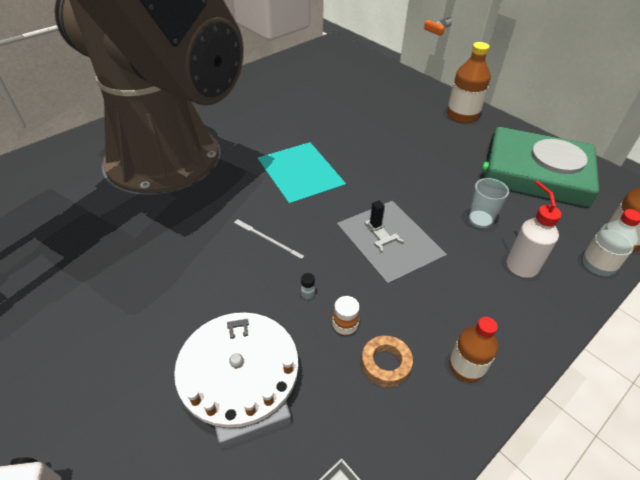

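The top view shows the carousel at (463,188), with the clip at (441,213) and its mouth towards the spindle. The fork stands on the grey mat with its handle at (245,224) and crossbar at (256,208). Next I'll look from near with the wrist camera.

```bash
cat >> h.py <<'E'
from scipy.spatial.transform import Rotation as Ro
def Q(yaw):
    c,s=np.cos(yaw),np.sin(yaw)
    return Ro.from_matrix(np.array([[c,s,0],[s,-c,0],[0,0,-1]])).as_quat()
def yawnow():
    R=Ro.from_quat(status.get_tool_rot()).as_matrix();return np.arctan2(R[1,0],R[0,0])
E
python3 - <<'E'
from h import *
print("yaw0",yawnow())
ims=[]
for n,xy in(("clip",(0.55,-0.17)),("fork",(0.50,0.20))):
    env.move_to([*xy,0.30],Q(np.arctan2(xy[1],xy[0])+np.pi/2))
    p=eyes.camera("wrist");ims.append(p["image"])
    save(p,n+"w.png");np.save(n+"w.npy",dict(p),allow_pickle=True)
    print(n,np.round(p["pose"],3).tolist(),p["fx"],p["cx"],p["cy"],status.get_qpos(),status.get_time())
    for l in("clip","clip_mouth","clip_back","spindle","carousel","fork","fork_face","fork_grip","fork_mid","mat"):
        print(l,[(np.round(d["position"],4).tolist(),round(d["conf"],2)) for d in eyes.find_in(p,l)])
cv2.imwrite("pics/w1.png",cv2.resize(np.vstack(ims),(640,960))[:, :])
E
```

```text
yaw0 -1.260986884208518
clip [[0.296, 0.915, 0.273, 0.481], [0.955, -0.284, -0.085, -0.148], [-0.0, 0.286, -0.958, 0.442], [0.0, 0.0, 0.0, 1.0]] 338.14877829956595 319.7078553565402 234.5609583746773 [-3.53595819e-01  3.12532010e-01  1.68565333e+00 -1.16122330e-04
  1.14353539e+00 -1.62302710e+00] 3.1167
clip [([0.5748, -0.1599, 0.0587], 0.8)]
clip_mouth [([0.58, -0.1564, 0.0612], 0.91)]
clip_back [([0.5731, -0.1619, 0.0649], 0.67)]
spindle [([0.6224, -0.2022, 0.0518], 0.95)]
carousel [([0.6234, -0.1974, 0.0542], 0.63)]
fork [([0.5555, 0.2104, 0.0142], 0.96)]
fork_face [([0.5566, 0.2083, 0.0143], 0.57)]
fork_grip [([0.5522, 0.2059, 0.0118], 0.65)]
fork_mid [([0.5563, 0.206, 0.012], 0.83)]
mat [([0.5766, 0.1839, 0.0048], 0.92)]
fork [[-0.371, 0.89, 0.266, 0.433], [0.929, 0.355, 0.106, 0.173], [0.0, 0.286, -0.958, 0.442], [0.0, 0.0, 0.0, 1.0]] 338.14877829956595 319.7078553565402 234.5609583746773 [ 3.22392873e-01  2.56681416e-01  1.76528001e+00 -2.69178890e-04
  1.11953783e+00 -1.62707929e+00] 5.0583
clip [([0.5751, -0.1448, 0.0587], 0.56), ([0.6618, 0.3918, 0.0533], 0.47)]
clip_mouth []
clip_back [([0.5704, -0.1432, 0.0632], 0.57), ([0.5704, 0.2202, 0.0065], 0.28)]
spindle [([0.6073, -0.1332, 0.0534], 0.63)]
carousel [([0.6112, -0.1292, 0.0551], 0.9), ([0.7621, 0.0035, 0.0257], 0.16)]
fork [([0.5433, 0.2117, 0.0122], 0.89)]
fork_face [([0.5409, 0.2124, 0.0099], 0.59)]
fork_grip [([0.5376, 0.2156, 0.0097], 0.82)]
fork_mid [([0.5422, 0.2145, 0.0156], 0.59)]
mat [([0.5695, 0.2218, 0.0059], 0.74), ([0.3057, 0.2323, 0.0037], 0.65)]
```

View pics/clipw.png

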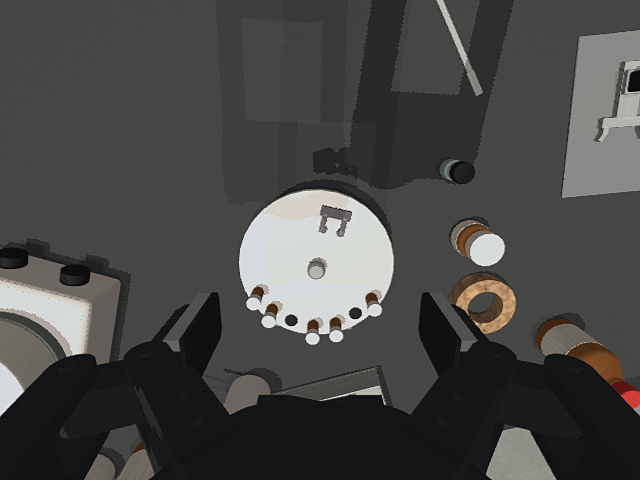

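View pics/forkw.png

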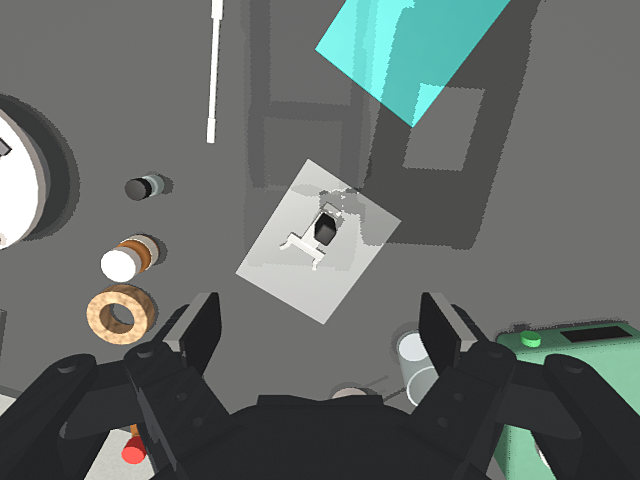

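The wrist views show the spindle head at (316,268), the clip spine at about (336,212) with its jaws pointing down-image, the fork handle top at (326,230) and the crossbar at about (302,250). I'll take closer shots and fit the models to the masks.

```bash
cat >> h.py <<'E'
from scipy.optimize import minimize
def box(x0,x1,y0,y1,z0,z1,x2=None): return [(x,y,z) for x in(x0,x1) for y in(y0,y1) for z in(z0,z1)]
CLIP=[box(-20,-8.5,-18,18,0,5)]+[b for s in(1,-1) for b in(box(-8.5,12,s*9,s*15,0,5),box(5,11,s*6.3,s*12,0,5))]
FORK=[box(-23,38,-12,12,0,8),box(38,50,-27.5,27.5,0,8),box(-11,11,-10,10,8,72)]+[
 [(x,s*y,z) for x,y in((50,19.5),(50,27.5),(56,19.5),(56,27.5),(66,24.5),(66,31))for z in(0,8)] for s in(1,-1)]
def render(p,parts,x,y,yaw,z,tool=None):
    m=np.zeros((480,640),np.uint8);c,s=np.cos(yaw),np.sin(yaw)
    for b in parts:
        b=np.array(b)/1000
        W=np.c_[x+c*b[:,0]-s*b[:,1],y+s*b[:,0]+c*b[:,1],z+b[:,2]]
        pts=np.array([proj(p,w) for w in W])
        cv2.fillConvexPoly(m,cv2.convexHull(np.round(pts*16).astype(np.int32)),255,cv2.LINE_AA,4)
    return m/255.
def fit(p,parts,mask,z,x0):
    mk=mask.astype(float);f=lambda q:np.abs(cv2.GaussianBlur(render(p,parts,q[0],q[1],q[2],z)-mk,(0,0),1.0)).sum()
    best=None
    for s in x0:
        s=np.array(s);r=minimize(f,s,method="Nelder-Mead",options=dict(initial_simplex=[s,s+[.008,0,0],s+[0,.008,0],s+[0,0,.15]],xatol=1e-4,fatol=.1))
        if best is None or r.fun<best.fun: best=r
    return best.x,best.fun/mk.sum()
def outline(im,m,col):
    c,_=cv2.findContours((m>.5).astype(np.uint8),cv2.RETR_LIST,cv2.CHAIN_APPROX_NONE);cv2.drawContours(im,c,-1,col,1)
E
python3 - <<'E'
from h import *
vis=[]
for n,xy,z,parts,zz,g in(("fork",(0.53,0.20),.20,FORK,.003,[(.535,.215,a) for a in(-.5,0,-1)]),("clip",(0.58,-0.18),.23,CLIP,.055,[(.58,-.16,a) for a in(-.9,-.5,-.2)])):
    env.move_to([*xy,z],Q(np.arctan2(xy[1],xy[0])+np.pi/2))
    p=eyes.camera("wrist");np.save(n+"w.npy",dict(p),allow_pickle=True)
    ms=eyes.masks_of(p,n);print(n,[(m["conf"],int(m["pixels"].sum()),np.argwhere(m["pixels"]).mean(0)[::-1].round()) for m in ms])
    im=p["image"].copy()
    if ms:
        q,e=fit(p,parts,ms[0]["pixels"],zz,g);print("fit",q.round(4),e)
        outline(im,render(p,parts,*q,zz),(0,0,255));u=np.argwhere(ms[0]["pixels"]).mean(0)[::-1].astype(int)
    else:u=(320,235)
    a,b=max(0,u[0]-100),max(0,u[1]-70)
    print("crop origin",a,b);np.save(n+"m.npy",ms[0]["pixels"] if ms else 0)
    vis.append(cv2.resize(im[b:b+140,a:a+200],(600,420),interpolation=cv2.INTER_CUBIC)[:300*2])
    if n=="clip":print("spindle",[(np.round(d["position"],4).tolist(),round(d["conf"],2)) for d in eyes.find_in(p,"spindle")],"carousel",[(np.round(d["position"],4).tolist()) for d in eyes.find_in(p,"carousel")])
    if n=="fork":print([(np.round(d["position"],4).tolist()) for d in eyes.find_in(p,"mat")])
cv2.imwrite("pics/crop.png",cv2.resize(np.vstack(vis),(428,600)) if 0 else np.vstack([v[60:360] for v in vis]))
E
```

```text
fork [(0.79, 2642, array([326., 236.])), (0.72, 20978, array([326., 247.]))]
fit [ 0.5337  0.2183 -0.2121] 0.12945652701242136
crop origin 226 165
[[0.568, 0.2256, 0.0034], [0.3452, 0.2443, 0.005]]
clip [(0.56, 757, array([337., 203.]))]
fit [ 0.5836 -0.1641 -0.4861] 0.2649686205671626
crop origin 236 133
spindle [([0.6235, -0.2012, 0.0543], 0.89)] carousel [[0.6232, -0.1981, 0.0554]]
```

View pics/crop.png

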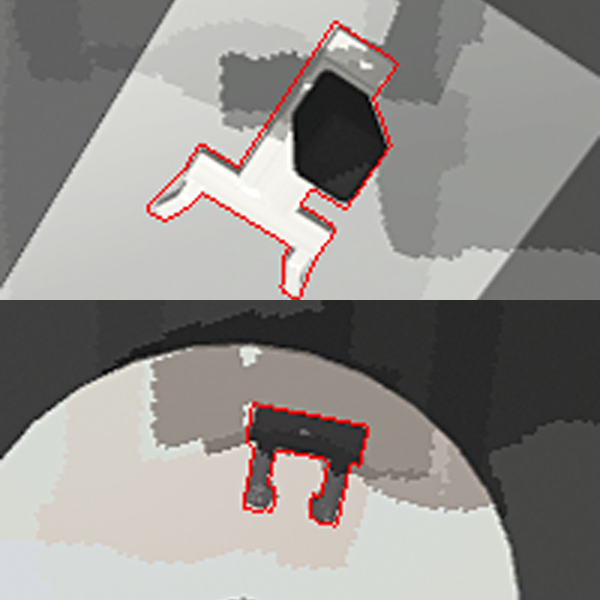

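Both outlines lie closely on the objects. Next I'll locate the spindle by circle fits of the head top and the plate rim on the saved image.

```bash
cat >> h.py <<'E'
def rectify(p,z,cx,cy,half,res):
    n=int(2*half/res);g=cy+half-np.arange(n)*res;xs=cx-half+np.arange(n)*res
    X,Y=np.meshgrid(xs,g);T=np.array(p["pose"]);P=np.stack([X,Y,np.full_like(X,z)],-1)-T[:3,3];C=P@T[:3,:3]
    return cv2.remap(p["image"],(p["fx"]*C[...,0]/C[...,2]+p["cx"]).astype(np.float32),(p["fy"]*C[...,1]/C[...,2]+p["cy"]).astype(np.float32),cv2.INTER_LINEAR)
def circ(p,z,cx,cy,r,arc,span=.012,step=.0005):
    im=rectify(p,z,cx,cy,r+.03,.0005);g=cv2.GaussianBlur(cv2.cvtColor(im,cv2.COLOR_BGR2GRAY).astype(np.float32),(0,0),1.5);n=g.shape[0];h=r+.03
    a=np.linspace(*arc,200);best=(-1,)
    for dx in np.arange(-span,span+1e-9,step):
        for dy in np.arange(-span,span+1e-9,step):
            f=lambda rr:cv2.remap(g,((h+dx+rr*np.cos(a))/.0005).astype(np.float32)[None],((h-dy-rr*np.sin(a))/.0005).astype(np.float32)[None],cv2.INTER_LINEAR)
            s=np.minimum(np.abs(f(r+.0012)-f(r-.0012)),40).mean()
            if s>best[0]:best=(s,cx+dx,cy+dy)
    return best,im
E
python3 - <<'E'
from h import *
p=np.load("clipw.npy",allow_pickle=True).item()
b1,im1=circ(p,.055,.6235,-.2012,.095,(1.2,3.6));print("plate",b1)
b2,im2=circ(p,.072,.6235,-.2012,.011,(-np.pi,np.pi),.008);print("head",b2)
def mark(im,b,r,c0=(.6235,-.2012)):
    h=r+.03;im=im.copy();cv2.circle(im,(int((b[1]-c0[0]+h)/.0005),int((h-b[2]+c0[1])/.0005)),int(r/.0005),(0,0,255),1);return im
cv2.imwrite("pics/sp.png",np.hstack([cv2.resize(mark(im1,b1,.095),(400,400)),cv2.resize(mark(im2,b2,.011),(400,400))]))
E
```

```text
plate (np.float32(40.0), np.float64(0.6280000000000001), np.float64(-0.1997))
head (np.float32(36.033493), np.float64(0.6265000000000001), np.float64(-0.1982))
```

View pics/sp.png

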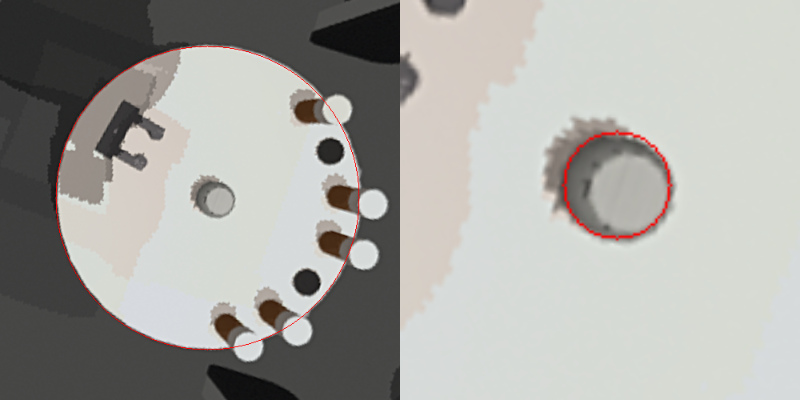

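Plate fit gives centre (0.628,-0.200); the head top by eye in the rectified view gives about (0.6295,-0.1996), which agrees to 1.5 mm. Now I'll grasp the fork.

```bash
python3 - <<'E'
from h import *
p=np.load("clipw.npy",allow_pickle=True).item()
im=rectify(p,.055,.628,-.1997,.125,.0005);g=cv2.GaussianBlur(cv2.cvtColor(im,cv2.COLOR_BGR2GRAY).astype(np.float32),(0,0),1.5)
pts=[]
for a in np.linspace(1.2,3.7,120):
    rr=np.arange(.085,.106,.00025);v=cv2.remap(g,((.125+rr*np.cos(a))/.0005).astype(np.float32)[None],((.125-rr*np.sin(a))/.0005).astype(np.float32)[None],cv2.INTER_LINEAR)[0]
    d=np.diff(v);k=d.argmin()
    if d[k]<-4:pts.append((.628+rr[k]*np.cos(a),-.1997+rr[k]*np.sin(a)))
pts=np.array(pts)
from scipy.optimize import least_squares
r=least_squares(lambda q:np.hypot(*(pts-q[:2]).T)-q[2],[.628,-.2,.095],loss="soft_l1",f_scale=.0005);print(len(pts),r.x)
r=least_squares(lambda q:np.hypot(*(pts-q[:2]).T)-.095,[.628,-.2],loss="soft_l1",f_scale=.0005);print(r.x)
x,y,a=.5337,.2183,-.2121
env.move_to([x,y,.2],Q(a+np.pi/2));print(status.get_qpos().round(2) if hasattr(status.get_qpos(),'round') else status.get_qpos())
env.move_linear([x,y,.029],velocity=.12)
env.grab(80);print("width",status.get_grip_width(),status.get_force())
env.move_linear([x,y,.16],velocity=.1);env.pause(.3)
print("width",status.get_grip_width(),status.get_force(),status.get_position(),yawnow())
p=eyes.camera("wrist");ms=eyes.masks_of(p,"fork");print([(m["conf"],int(m["pixels"].sum())) for m in ms])
q,e=fit(p,FORK,ms[0]["pixels"],.134,[(x,y,a)]);print(q,e)
T=p["image"].copy();outline(T,render(p,FORK,*q,.134),(0,0,255));outline(T,render(p,FORK,x,y,a,.134),(0,255,0));cv2.imwrite("pics/held.png",T);print(status.get_time())
E
```

```text
120 [ 0.62855945 -0.19901423  0.09438849]
[ 0.62912363 -0.19950051]
[ 0.33  0.41  1.8  -0.    0.93 -1.02]
width 0.019226627108466867 [-0.20571242  0.42541303  5.48824992]
width 0.01906892730299435 [ 0.09220132 -0.04716241 -1.69273635] [0.53360464 0.21824323 0.15973555] 1.358675685976829
[]Traceback (most recent call last):
  File "<stdin>", line 20, in <module>
IndexError: list index out of range
```

```bash
python3 - <<'E'
from h import *
x,y,a=.5337,.2183,-.2121
p=eyes.camera("wrist");np.save("heldw.npy",dict(p),allow_pickle=True)
T=p["image"].copy();outline(T,render(p,FORK,x,y,a,.134),(0,255,0))
u=np.array(proj(p,(x,y,.15))).astype(int);print(u);u=[max(100,min(540,u[0])),max(75,min(405,u[1]))];print(u)
cv2.imwrite("pics/held.png",cv2.resize(T[u[1]-75:u[1]+75,u[0]-100:u[0]+100],(800,600)))
for l in("fork","fork_face"):print([(m["conf"],int(m["pixels"].sum())) for m in eyes.masks_of(p,l)])
E
```

```text
[318 287]
[np.int64(318), np.int64(287)]
[(0.83, 7665)]
[(0.57, 7542)]
```

View pics/held.png

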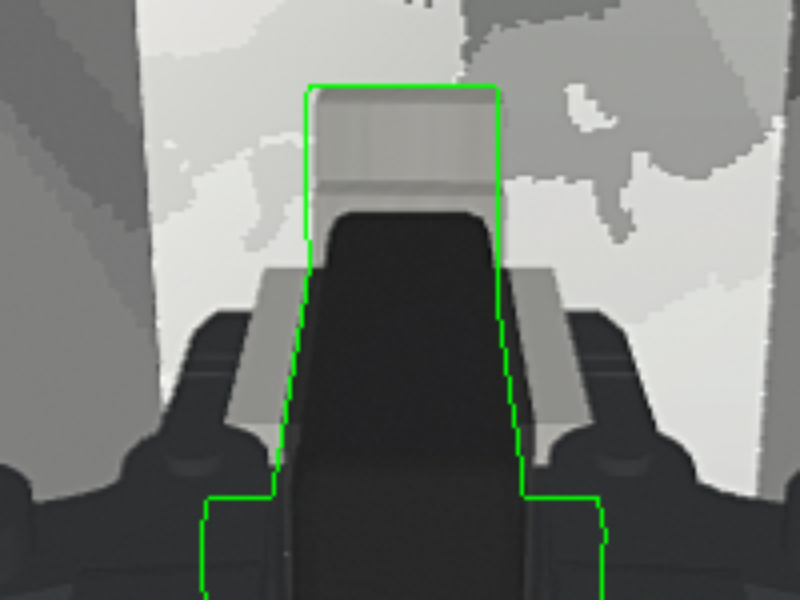

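The held fork matches the prediction along its length. Laterally it shows 1.5 px of camera bias (about 0.8 mm), which I'll apply to the clip and spindle. Next: approach behind the clip and touch the plate for the height.

```bash
cat >> h.py <<'E'
S=np.array([.629,-.1995])+[-.0002,-.0008]; C0=np.array([.5836,-.1641])+[-.0002,-.0008]; TH0=-.486
u=lambda t:np.array([np.cos(t),np.sin(t)])
E
python3 - <<'E'
from h import *
o=C0-.094*u(TH0);q=Q(TH0+np.pi/2)
env.move_linear([.5336,.2182,.2],velocity=.15)
env.move_to([*o,.2],q);env.move_linear([*o,.095],velocity=.12)
f0=np.array(status.get_force())
hit=env.move_linear([*o,.076],velocity=.02,f_stop=2.5)
z=status.get_position();print("hit",hit,z,np.array(status.get_force())-f0)
env.move_linear([*o,z[2]+.0015],velocity=.02)
p=eyes.camera("wrist");save(p,"pre_w.png");s=eyes.camera("scene")
c=[int(v) for v in proj(s,(*C0,.06))];print(c)
im=s["image"].copy()
cv2.imwrite("pics/pre.png",cv2.resize(im[c[1]-60:c[1]+90,c[0]-110:c[0]+90],(800,600),interpolation=cv2.INTER_CUBIC))
print(status.get_position(),status.get_time())
E
```

```text
hit True [ 0.50012259 -0.12088421  0.08080415] [-2.30785836  0.91986743 10.17391018]
[238, 329]
[ 0.50011856 -0.12094631  0.08209873] 17.3
```

View pics/pre.png

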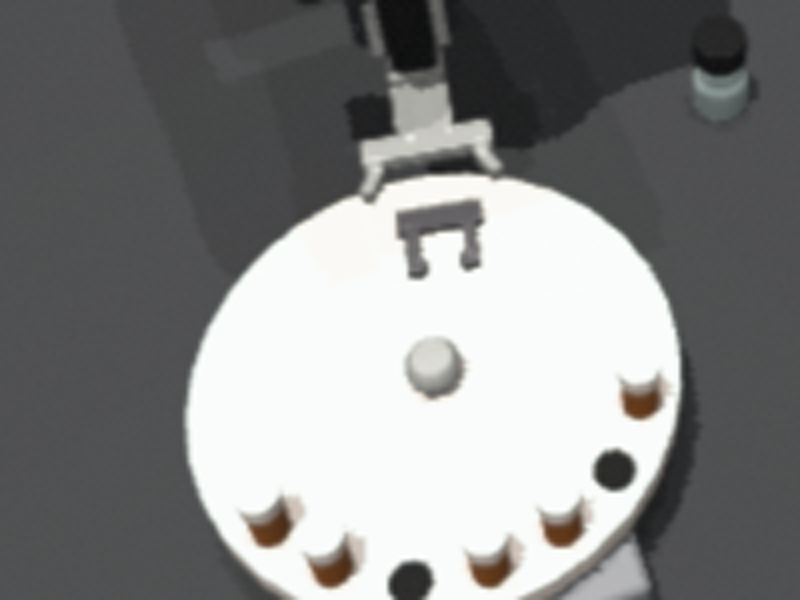

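The fork is aligned squarely behind the clip, prongs straddling its width, and the touch height (0.0548) agrees with the plate's 0.055. Now pushing along an arc.

```bash
python3 - <<'E'
from h import *
from scipy.optimize import fsolve
Z=.0822;L=.024
arc=lambda t,th,R:C0+R*np.array([np.sin(th)-np.sin(TH0),-np.cos(th)+np.cos(TH0)])
th1,R=fsolve(lambda v:arc(0,v[0],v[1])+L*u(v[0])-S,[-.9,-.08]);print("th1,R",th1,R)
f0=np.array(status.get_force())
def go(c,th,v=.03,**k):
    o=c-.070*u(th);return env.move_linear([*o,Z],Q(th+np.pi/2),velocity=v,**k)
print(go(C0,TH0,f_stop=15))
for th in np.linspace(TH0,th1,9)[1:]:
    if go(arc(0,th,R),th,f_stop=20):print("stop",th);break
print("arc end",status.get_position(),np.array(status.get_force())-f0,yawnow()-np.pi/2,th1,status.get_time())
np.save("th1.npy",th1)
s=eyes.camera("scene");c=[int(v) for v in proj(s,(*S,.06))];print(c)
cv2.imwrite("pics/arc.png",cv2.resize(s["image"][c[1]-85:c[1]+65,c[0]-100:c[0]+100],(800,600),interpolation=cv2.INTER_CUBIC))
E
```

```text
th1,R -0.7349587773274495 -0.13562806780521725
False
arc end [ 0.5590167  -0.13727919  0.08217734] [ 0.81040562  0.02230394 -0.48000491] -0.7341790254460419 -0.7349587773274495 20.7167
[236, 361]
```

View pics/arc.png

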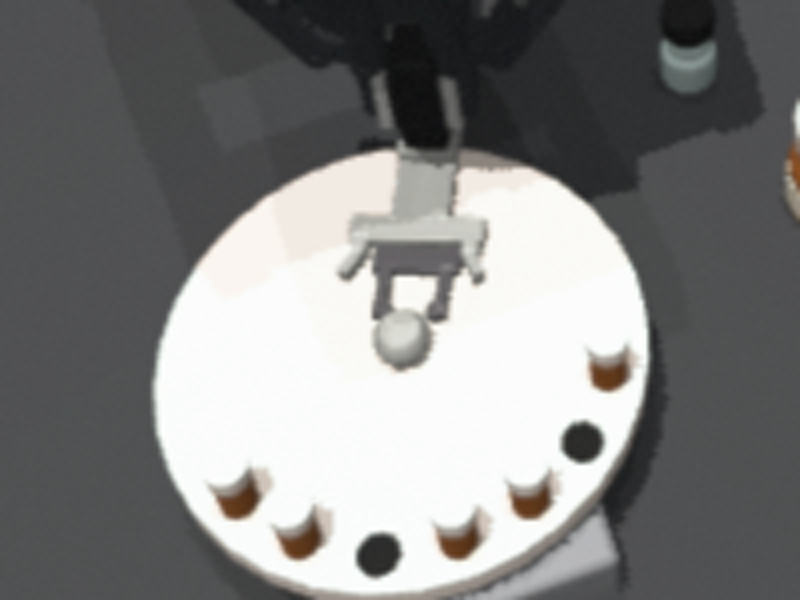

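The clip is nested on the crossbar and aimed at the spindle to within about 1–2 mm. Now the straight push.

```bash
python3 - <<'E'
from h import *
Z=.0822;th=float(np.load("th1.npy"));f0=np.array(status.get_force())
for d in [.018,.016,.014,.012,.010,.008,.006,.004,.002,0,-.001,-.002]:
    o=S-(.070+d)*u(th);h=env.move_linear([*o,Z],velocity=.02,f_stop=30)
    f=np.array(status.get_force())-f0;p=np.array(status.get_position());print(d,h,"along",round(f[:2]@u(th),2),"side",round(f[0]*-np.sin(th)+f[1]*np.cos(th),2),"z",round(f[2],2),"face d",round((S-p[:2])@u(th)-.07,4))
    if h or (d<=.001 and f[:2]@u(th)<-12):break
s=eyes.camera("scene");c=[int(v) for v in proj(s,(*S,.06))]
cv2.imwrite("pics/home.png",cv2.resize(s["image"][c[1]-85:c[1]+65,c[0]-100:c[0]+100],(800,600),interpolation=cv2.INTER_CUBIC));print(status.get_time())
E
```

```text
0.018 False along -0.08 side -0.44 z -1.05 face d 0.0179
0.016 False along 0.09 side 0.7 z -0.84 face d 0.0159
0.014 False along -1.7 side -0.38 z -0.51 face d 0.014
0.012 False along -6.31 side -1.3 z 3.09 face d 0.0131
0.01 False along -7.47 side -0.03 z 4.14 face d 0.0114
0.008 False along -4.94 side -0.63 z 0.73 face d 0.009
0.006 False along -3.77 side -0.73 z 0.35 face d 0.0065
0.004 False along 1.6 side -0.37 z 0.74 face d 0.0033
0.002 False along 0.57 side -0.23 z 0.74 face d 0.0015
0 False along 0.89 side 0.16 z -0.37 face d -0.0002
-0.001 False along -2.43 side -0.29 z 1.42 face d -0.0008
-0.002 False along -6.8 side 0.45 z 2.94 face d -0.001
24.0167
```

View pics/home.png

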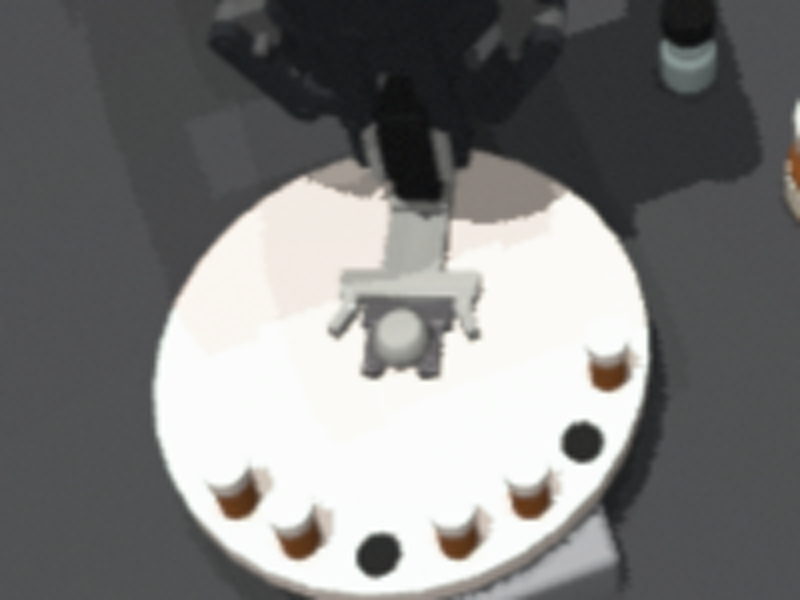

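The force peaked at 7.5 N, dropped, then rose again only at the end stop (face at -1 mm). The picture shows the jaws passed beyond the spindle head, so the clip is snapped home. Next I'll retract straight and return the fork.

```bash
python3 - <<'E'
from h import *
Z=.0822;th=float(np.load("th1.npy"))
env.move_linear([*(S-.13*u(th)),Z],velocity=.05)
p0=S-.13*u(th);env.move_linear([*p0,.22],velocity=.15)
s=eyes.camera("top");mc=np.mean([ray(s,a,b,.003)[:2] for a,b in((230,159),(295,177),(268,262),(199,244))],0);print("mat",mc)
a=-.2121;o=mc-.024*u(a);print("o",o)
env.move_to([*o,.16],Q(a+np.pi/2));env.move_linear([*o,.040],velocity=.1)
h=env.move_linear([*o,.026],velocity=.01,f_stop=2.5);print(h,status.get_position(),status.get_force())
env.open_gripper();env.pause(.2)
env.move_linear([*o,.2],velocity=.12)
v=[]
env.move_to([.53,.20,.20],Q(np.arctan2(.2,.53)+np.pi/2));p=eyes.camera("wrist")
ms=eyes.masks_of(p,"fork");im=p["image"].copy()
if ms:
    q,e=fit(p,FORK,ms[0]["pixels"],.003,[(*o,a)]);print("fork",q,e,"mid-mat",q[:2]+.024*u(q[2])-mc);outline(im,render(p,FORK,*q,.003),(0,0,255))
v.append(im[100:400,120:520])
env.move_to([.58,-.18,.23],Q(np.arctan2(-.18,.58)+np.pi/2));p=eyes.camera("wrist");im=p["image"].copy()
ms=eyes.masks_of(p,"clip");print([(m["conf"],int(m["pixels"].sum())) for m in ms])
m=render(p,CLIP,*(S+[.0002,.0008]),th,.055);outline(im,m,(0,0,255))
c=[int(t) for t in proj(p,(*S,.06))];v.append(cv2.resize(im[c[1]-38:c[1]+37,c[0]-50:c[0]+50],(400,300),interpolation=cv2.INTER_CUBIC))
cv2.imwrite("pics/end.png",cv2.resize(np.hstack(v),(800,300)));print(status.get_time())
s=eyes.camera("top")
for l in("jar","vial","beaker","cork_ring","spatula"):print(l,[(np.round(d["position"],3).tolist(),round(d["conf"],2)) for d in eyes.find_in(s,l)][:2])
E
```

```text
mat [0.57352092 0.2200505 ]
o [0.55005874 0.22510282]
True [0.55001164 0.22509487 0.0292322 ] [ 0.10416815 -0.3293779   7.61610446]
fork [ 0.55020657  0.22489018 -0.20755216] 0.12416495881896233 mid-mat [ 0.00017057 -0.00010589]
[(0.82, 471)]
34.8917
jar [([0.659, 0.002, 0.063], 0.61), ([0.614, -0.155, 0.057], 0.44)]
vial []
beaker [([0.681, 0.438, 0.062], 0.96)]
cork_ring [([0.762, 0.002, 0.024], 0.9)]
spatula [([0.658, 0.004, 0.062], 0.51)]
```

View pics/end.png

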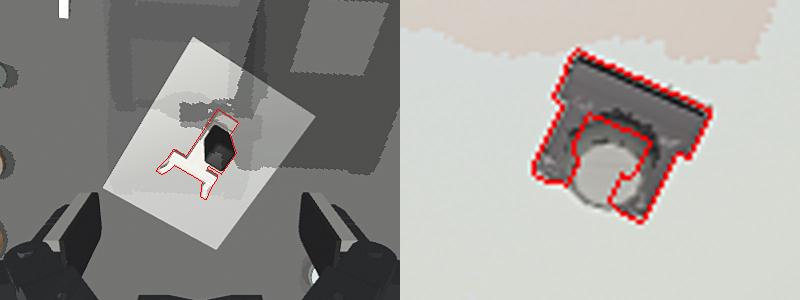

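The fork stands upright in the middle of the mat, and the clip outline drawn at the spindle pose matches the picture. Handing in.

```bash
python3 -c "
from h import *
env.pause(.3);env.close_job()"
```

```text
the job is handed in; nothing more can be done
```

The clip is snapped home on the spindle and the fork tool is back upright on its grey mat; I handed the job in at about 35 s of robot time.

- **Clip:** I nested the fork on the clip's back and pushed it along a short arc, then straight into the groove. The push force peaked at 7.5 N, dropped as the jaws snapped past, and rose again only at the end stop. The final wrist picture matches the clip model drawn at the spindle's position. The clip's height was not measured directly.
- **Fork:** It was set down by touch, with contact at the height expected for the mat. The camera fit afterwards puts the middle of its footprint within 1 mm of my estimate of the mat centre, standing upright.
- **Bystanders:** The cork ring and jar were found within a few mm of where they started.
    - The beaker read about 20 mm off. That may be network noise, as the arm did not go near it.
    - The vial was not detected in the last top view, and the spatula only as a false hit on the jar. I take the arm to have been in the way, as no move went near either, but their final positions are unconfirmed.

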